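# Pry open the wall box and offer up its cover plate

### The job

Lever the closed lid of the grey box fully open with the flat pry blade, put in at the notch in the box's front, then lay the blade back down on the worktop. Then take the cover plate by its bow handle and hold it level and still about a centimetre above the two rails in the box, its four holes centred over the four threaded holes and touching nothing but the gripper; finish while still holding it there. Keep the gripper and arm themselves off the box and its lid, and leave the pot and the spool where they stand.

Things in the scene. Friction and masses are not known exactly. Their poses are not given: they have to be found in the camera images.
- box: Grey metal box fixed on the worktop, 118 (x) x 138 (y) x 46 mm high, walls 4 mm. Origin: centre of its underside; -x is the front, with the notch; the lid hinges on the +x rim. Inside, two rails along x, 100 x 20 mm, centred at y = +-42 mm, tops at z = 40 mm, each with 6 mm threaded holes at x = +-30 mm. Between them it is empty above z = 20 mm. Low lugs stand out 14 mm at the y sides.
- notch (a point): Middle of the pry notch in the box's front wall: an opening 46 mm wide (box y) and 16 mm high, from z = 30 mm to the lid's underside at z = 46 mm. The point is on the outer face, at box x = -59, z = 38 mm; axes as the box's, the way in is +x.
- lid (a joint): Lid angle: 0 closed, grows as it opens, stop at 2.1 rad, leaning back past upright. Flat plate 127 (from the hinge) x 142 x 4 mm, 0.12 kg, on a nearly free hinge: below about 1.57 rad it falls shut, beyond that it falls open to the stop. Closed, its front edge stands 4 mm past the front wall.
- lid_hinge (a point): Middle of the lid's hinge axis, which runs along the box's y at box x = +64 mm, 46 mm above the worktop. The lid reaches 127 mm from it.
- lid_edge (a point): Middle of the lid's free front edge; moves with the lid. Closed: box x = -63 mm, 48 mm above the worktop.
- thread_a (a point): Mouth of the threaded hole at box x = -30, y = -42 mm, on the rail's top, 40 mm above the worktop. Its axes are the box's.
- thread_b (a point): Mouth of the threaded hole at box x = +30, y = +42 mm, at the diagonal corner.
- plate: Loose aluminium plate 84 (x) x 108 (y) x 4 mm, about 0.16 kg, with 12 mm through holes at x = +-30, y = +-42 mm. On top a dark bow handle: flat-sided bar 12 mm wide (x), 12 mm tall, 70 mm long (y), from z = 24 to 36 mm, on posts at y = +-30 mm. Origin: centre of the underside; z up; it lies handle up. It fits either way round (half a turn).
- hole_a (a point): Centre of the plate's hole at plate x = -30, y = -42 mm, at its underside.
- hole_b (a point): Centre of the plate's hole at plate x = +30, y = +42 mm, at the diagonal corner.
- pry: Loose flat pry blade, 165 mm long, about 0.06 kg: black flat-sided handle 90 x 16 x 16 mm from x = -70 to +20 mm, then a steel blade 18 mm wide, 3 mm thick to x = +95 mm, its middle plane at z = 8 mm, half the handle's height. Origin: on the underside, below the grip point, near the balance point; x points to the tip, z up.
- pry_tip (a point): Tip of the pry blade, middle of its thickness.
- pot: Bystander: small white plastic pot with lid, 39 mm across, 54 mm tall; origin under its centre.
- spool: Bystander: spool of solder with blue flanges, 52 mm across, 34 mm tall; origin under its centre.

How it is judged:
By the outcome, as a careful person would: the job done as asked, in the order asked, and still so for the second after the job is handed in, while the arm keeps its last pose, push and grip.
It also fails if it takes over 67 s, if anything falls off the work surface, if the arm or the gripper's body presses on something with over 40 N, if the wrist force passes 120 N, or if a joint passes its speed limit or range.

### The arm

A 7-joint arm with a two-finger parallel gripper is mounted at the origin on a cart in front of the work surface, level with it; the furniture and walls round the work are solid. World frame = base frame: x ahead of the robot, y to its left, z up, the work surface at z = 0. Lengths are in m, angles in rad, forces in N, time in s.
With the tool pointing down it reaches from about 0.425 to 0.875 m from the base axis. Payload 8.4 kg.
Tool frame: the origin (TCP) lies on the centre line of the jaws, within the pads' length; the fingertips stand 11 mm ahead of it and the grasp point (between the pads) lies 8 mm behind it; z points along the fingers, y is the line along which they close (so a half turn about z gives the same grasp; the last joint's range is limited). The gripper opens to 87 mm and grips with 3 to 60 N. Pads are 19 mm wide; open, the fingers measure 117 mm over their backs; the gripper's body (75 mm by 190 mm) begins 51 mm behind the grasp point.
Start: joints at [-1.228, 0.333, 0.04, 1.465, -0.013, 1.343, -0.059], TCP at [0.278, 0.588, 0.234] pointing down, gripper open.
Joint ranges: [-2.58, 2.58], [-0.38, 2.09], [-1.3, 1.39], [0.25, 2.4], [-1.5, 4.64], [0.08, 2.09], [-2.65, 2.65]. Speed limits (rad/s): [2.22, 2.22, 2.79, 2.79, 3.14, 3.14, 3.14].

### API

Orientations are given as [roll, pitch, yaw] about the fixed x, y, z axes, in that order (R = Rz(yaw) Ry(pitch) Rx(roll)).
In Python, from rig import env, viewer, probe_bus, sign_off gives the robot as it stands (env), with the cameras (viewer), the job as plain functions and the readings (probe_bus).
- The arm moves only by the shell command python3 inch.py 'ROWS' [FORCE]. ROWS is a JSON list of rows, 1 to 20 of them, each of 7 numbers: dx, dy, dz in m, then a rotation vector rx, ry, rz in rad, then the finger opening in m; each row is the pose to reach, as a shift and turn from the pose commanded when the command began, along the tool's axes at that moment; what a row does not reach only later rows make up. A row lasts 1/8 s, in which the tool goes at most 0.0625 m and 0.188 rad, less where a joint would pass 70% of its speed; a pose out of reach is approached as far as the arm can. The fingers move at their own pace and stop on an object; FORCE is the grip in N (left out, the last holds). Time passes only in rows, so rows that do not move let the fingers close. It prints the time, the measured TCP pose, the force, the opening and the grip force at its end.
- probe_bus.get_state(): the state, without advancing time (a new reading comes with each control period).
- viewer.capture(name): name is "scene" or "side" or "wrist"; returns (picture, depth): 400x640x3 uint8, blue, green, red; 400x640 float32, m along the optical axis (not along the pixel's ray), 0 where there is no reading.
- viewer.camera_params(name): a dict with "mtx" (3x3 intrinsics, pixels), "xyz" and "rotation" of the camera in the world. Camera axes: x right, y down, z forward; pixel columns grow to the right and rows downward; lengths in m; the calibration is good to about 2 mm. A picture is of the moment at which its call begins: read the wrist's pose just before it. camera_params takes no time and is no camera call; for the wrist camera it gives the pose at the moment of the call.
- sign_off(): hands the job in; it is judged then, once.
The state is a dict: "time": time; "joint_positions": joint angles; "joint_velocities": joint speeds; "tau": joint torques, N m; "tcp_pos": TCP position; "ee_rot": TCP orientation; "wrist_force": force on the tool from outside, world axes, zero at the start; "ft_torque": the same for the moment, N m; "gripper_width": finger opening in m; "grasp_force": force on a finger pad.
Only numpy, scipy, OpenCV 4.12 (cv2) and the standard library are available. Lean on these libraries where they do the work, as an engineer would, in place of code of your own. Each camera call takes 0.05 s, during which the arm holds its last target. There are 200 camera calls.

## Working session

There is one attempt and no reset: what is moved stays moved. The work goes in short steps, Python scripts to look and compute and a shell command to move; the robot and the scene stay as the last step left them, time stands still between calls to the robot, and variables do not carry over. Pictures are saved under pics/ and viewed, at most 10 in all, crops included, and the job is handed in when it is done.

```bash
ls; mkdir -p pics; python3 - <<'E'
from rig import env, viewer, probe_bus, sign_off
import cv2,numpy as np
for n in("scene","side"):
    p,d=viewer.capture(n);cv2.imwrite(f"pics/{n}0.png",p);np.save(f"pics/{n}0d.npy",d)
    print(n,viewer.camera_params(n))
s=probe_bus.get_state();print(s['time'],s['tcp_pos'],s['ee_rot'],s['gripper_width'])
E
```

```text
inch.py
pics
rig.py
scene {'mtx': array([[421.71895264,   0.        , 318.85041906],
       [  0.        , 421.71895264, 196.45430345],
       [  0.        ,   0.        ,   1.        ]]), 'xyz': array([-0.23856123, -0.76595447,  0.76616259]), 'rotation': array([-2.12945333e+00, -7.33127792e-04, -7.84612547e-01])}
side {'mtx': array([[440.38539409,   0.        , 322.2265495 ],
       [  0.        , 440.38539409, 201.36976204],
       [  0.        ,   0.        ,   1.        ]]), 'xyz': array([0.15610439, 0.83247963, 0.58253423]), 'rotation': array([-2.09129807, -0.0107114 , -2.66653985])}
0.1 [0.27774118 0.58722524 0.23277218] [-3.14015988e+00  8.10515552e-05  2.69980634e+00] 0.08682616267289411
```

View pics/scene0.png

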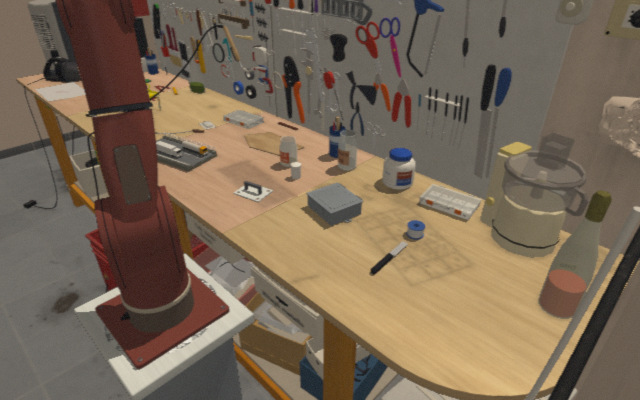

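View pics/side0.png

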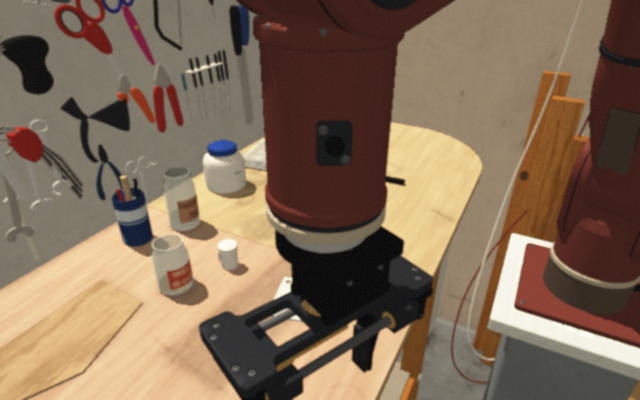

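The scene view shows the grey box at about (335,203), the pry with its black handle at (380,264) and tip at (407,243), the plate at (253,191), the spool at (415,230) and the pot at (296,171). In the side view the arm hides most of the work.

```bash
cat > h.py <<'E'
import numpy as np, cv2, sys
from scipy.spatial.transform import Rotation as R
from rig import env, viewer, probe_bus, sign_off
def cam(n):
    c=viewer.camera_params(n); return c['mtx'],np.array(c['xyz']),R.from_euler('xyz',c['rotation']).as_matrix()
def cast(c,uv,z):
    K,t,M=c; uv=np.atleast_2d(uv).astype(float)
    d=(M@np.linalg.inv(K)@np.c_[uv,np.ones(len(uv))].T).T
    return t+d*((z-t[2])/d[:,2])[:,None]
def cloud(c,d):
    K,t,M=c; v,u=np.indices(d.shape)
    p=np.stack([(u-K[0,2])/K[0,0]*d,(v-K[1,2])/K[1,1]*d,d],-1); return p@M.T+t
def proj(c,P):
    K,t,M=c; q=(np.atleast_2d(P)-t)@M@K.T; return q[:,:2]/q[:,2:]
def tool():
    s=probe_bus.get_state(); return np.array(s['tcp_pos']),R.from_euler('xyz',s['ee_rot']).as_matrix(),s
def togo(p,rot):  # tool-axis shift and rotvec from present measured pose to target
    t,M,s=tool(); return (M.T@(np.array(p)-t)).round(4),R.from_matrix(M.T@rot).as_rotvec().round(4)
E
python3 - <<'E'
from h import *
p=cv2.imread('pics/scene0.png');d=np.load('pics/scene0d.npy');c=cam('scene')
for n,uv,z in[('box',(335,203),.048),('pryend',(373,271),.016),('prytip',(407,243),.008),('plate',(253,191),.004),('spool',(415,225),.034),('pot',(296,165),.054)]:
    print(n,cast(c,uv,z).round(3), cloud(c,d)[uv[1],uv[0]].round(3))
cv2.imwrite('pics/s1.png',cv2.resize(p[150:285,220:440],None,fx=3.6,fy=3.6,interpolation=cv2.INTER_CUBIC))
E
```

```text
box [[ 0.582 -0.016  0.048]] [ 0.58  -0.019  0.05 ]
pryend [[ 0.45  -0.277  0.016]] [ 0.455 -0.274  0.01 ]
prytip [[ 0.62  -0.267  0.008]] [ 0.63  -0.261 -0.   ]
plate [[0.486 0.284 0.004]] [0.487 0.284 0.003]
spool [[ 0.678 -0.251  0.034]] [ 0.688 -0.245  0.026]
pot [[0.66  0.25  0.054]] [0.658 0.248 0.055]
```

View pics/s1.png

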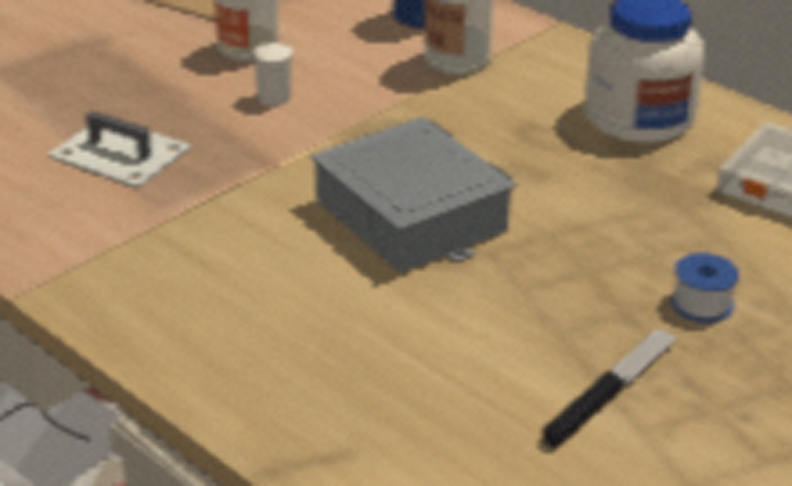

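The crop shows the plate with its dark bow handle running along image left-right, the box with a lug at its lower right (so the front is the left-lower face), and the pry pointing towards +x. I'll move over the plate first and look with the wrist camera on the way.

```bash
python3 - <<'E'
from h import *
e=lambda y:R.from_euler('xyz',[np.pi,0,y]).as_matrix()
print(togo([.5,.25,.30],e(1.57+.4)))
print(togo([.55,0,.32],e(.8)))
E
python3 inch.py '[[-0.345,-0.21,-0.07,0,0,0.73,0.087],[-0.345,-0.21,-0.07,0,0,0.73,0.087],[-0.345,-0.21,-0.07,0,0,0.73,0.087],[-0.345,-0.21,-0.07,0,0,0.73,0.087],[-0.345,-0.21,-0.07,0,0,0.73,0.087],[-0.345,-0.21,-0.07,0,0,0.73,0.087],[-0.345,-0.21,-0.07,0,0,0.73,0.087],[-0.345,-0.21,-0.07,0,0,0.73,0.087],[-0.345,-0.21,-0.07,0,0,0.73,0.087]]'; python3 - <<'E'
from h import *
c=cam('wrist');p,d=viewer.capture('wrist');print(tool()[0],c[1],R.from_matrix(c[2]).as_euler('xyz'))
print(probe_bus.get_state()['time'])
np.savez('pics/w1.npz',p=p,d=d,K=c[0],t=c[1],M=c[2]);cv2.imwrite('pics/w1.png',p)
E
```

```text
time: 1.23
tcp_pos: [0.4994, 0.2509, 0.3031]
ee_rot: [-3.141, -0.0, 1.971]
wrist_force: [-1.1, 1.0, -0.3]
gripper_width: 0.087
grasp_force: 0.0
[0.49915313 0.25137804 0.30303861] [0.47411321 0.30930536 0.45524215] [2.89881465e+00 1.54216162e-03 4.00002555e-01]
1.275
```

View pics/w1.png

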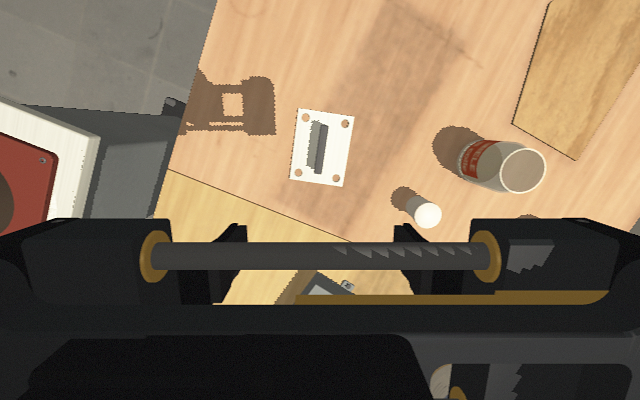

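The wrist view shows the plate clear at (322,148), with its handle along the image vertical and four holes visible, and the pot at (425,212). The camera sits on the tool's +x side and looks slightly outward.

```bash
cat >> h.py <<'E'
def plate(p,c,roi):
    x0,y0,x1,y1=roi; m=np.zeros(p.shape[:2],np.uint8)
    q=p[y0:y1,x0:x1].astype(int); m[y0:y1,x0:x1]=((q.min(2)>170)&(q.max(2)-q.min(2)<30))*255
    cs,h=cv2.findContours(m,cv2.RETR_CCOMP,cv2.CHAIN_APPROX_NONE)
    i=max(range(len(cs)),key=lambda k:cv2.contourArea(cs[k]))
    W=cast(c,cs[i][:,0],.004)[:,:2]; r=cv2.minAreaRect((W*1000).astype(np.float32)); print('rect',r)
    for k in range(len(cs)):
        if h[0,k,3]==i and cv2.contourArea(cs[k])>15:
            Q=cast(c,cs[k][:,0],.004)[:,:2]*1000; print(' hole',cv2.contourArea(cs[k]),np.array(cv2.minAreaRect(Q.astype(np.float32))[0]).round(1))
E
python3 - <<'E'
from h import *
a=np.load('pics/w1.npz');c=(a['K'],a['t'],a['M']);p=a['p']
plate(p,c,(270,90,375,200))
t,M,s=tool();e=lambda y:R.from_euler('xyz',[np.pi,0,y]).as_matrix()
print(togo([.42,-.10,.32],e(0)),togo([.5,-.1,.32],e(0)),togo([.47,-.27,.32],e(0.03)))
# where would these views look?
E
```

```text
rect ((486.1658020019531, 281.4266052246094), (84.1326904296875, 107.82951354980469), 14.415238380432129)
 hole 63.0 [525.7 248.5]
 hole 63.0 [467.9 233.5]
 hole 874.5 [480. 280.]
 hole 75.0 [505.1 329.3]
 hole 76.0 [446.6 314.8]
(array([-0.2927, -0.21  , -0.0168]), array([-9.0000e-04,  8.0000e-04,  1.9716e+00])) (array([-0.3239, -0.1363, -0.0169]), array([-9.0000e-04,  8.0000e-04,  1.9716e+00])) (array([-0.4687, -0.2303, -0.0169]), array([-9.0000e-04,  8.0000e-04,  1.9416e+00]))
```

```bash
python3 - <<'E'
from h import *
e=lambda y:R.from_euler('xyz',[np.pi,0,y]).as_matrix()
print(togo([.45,-.17,.30],e(0.03)))
E
```

```text
(array([-0.3688, -0.2096,  0.0031]), array([-9.0000e-04,  8.0000e-04,  1.9416e+00]))
```

```bash
python3 inch.py '[[-0.369,-0.21,0,0,0,1.94,0.087],[-0.369,-0.21,0,0,0,1.94,0.087],[-0.369,-0.21,0,0,0,1.94,0.087],[-0.369,-0.21,0,0,0,1.94,0.087],[-0.369,-0.21,0,0,0,1.94,0.087],[-0.369,-0.21,0,0,0,1.94,0.087],[-0.369,-0.21,0,0,0,1.94,0.087],[-0.369,-0.21,0,0,0,1.94,0.087],[-0.369,-0.21,0,0,0,1.94,0.087],[-0.369,-0.21,0,0,0,1.94,0.087],[-0.369,-0.21,0,0,0,1.94,0.087],[-0.369,-0.21,0,0,0,1.94,0.087],[-0.369,-0.21,0,0,0,1.94,0.087]]'; python3 - <<'E'
from h import *
c=cam('wrist');p,d=viewer.capture('wrist');print(tool()[0],c[1],R.from_matrix(c[2]).as_euler('xyz'))
np.savez('pics/w2.npz',p=p,d=d,K=c[0],t=c[1],M=c[2]);cv2.imwrite('pics/w2.png',p)
E
```

```text
time: 2.9
tcp_pos: [0.45, -0.1707, 0.3035]
ee_rot: [-3.142, 0.0, 0.033]
wrist_force: [-0.0, -0.6, -0.3]
gripper_width: 0.087
grasp_force: 0.0
[ 0.4499561  -0.17086385  0.30349304] [ 0.51551684 -0.17050965  0.45557199] [ 2.89695836e+00  1.96321094e-04 -1.53782187e+00]
```

View pics/w2.png

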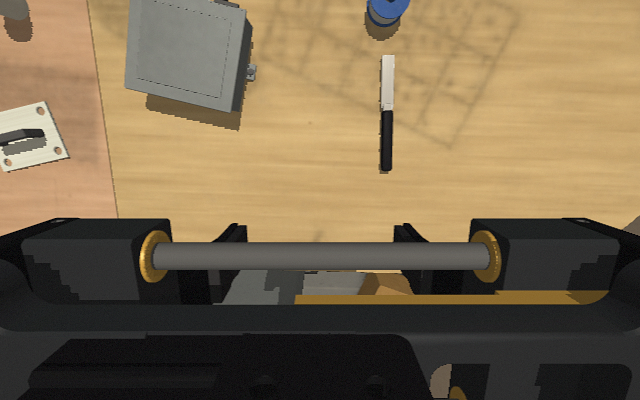

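The view shows the lid's front edge from (125,90) to (232,112), the pry's handle from (386,170) to (388,110) and its tip at (388,55), and the spool at (387,10).

```bash
cat > m2.py <<'E'
from h import *
a=np.load('pics/w2.npz');c=(a['K'],a['t'],a['M']);p=a['p'].astype(int);P=cloud(c,a['d'])
# pry
m=np.zeros((400,640),bool);m[45:185,365:410]=True
hd=(m&(p.max(2)<60)).astype(np.uint8);sat=p.max(2)-p.min(2)
bl=(m&(p.min(2)>150)&(sat<25)).astype(np.uint8)
def big(x):
    return max(cv2.findContours(x,cv2.RETR_EXTERNAL,cv2.CHAIN_APPROX_NONE)[0],key=cv2.contourArea)[:,0]
for n,x,z in(('handle',hd,.016),('blade',bl,.0095)):
    q=big(x);W=cast(c,q,z)[:,:2]*1000;print(n,q.min(0),q.max(0),cv2.minAreaRect(W.astype(np.float32)),W[:,0].min().round(1),W[:,0].max().round(1))
# lid by depth
l=((P[...,2]>.043)&(P[...,2]<.06)&(a['d']>0)).astype(np.uint8);l[:,300:]=0;l[150:]=0
l=cv2.morphologyEx(l,cv2.MORPH_OPEN,np.ones((3,3)))
q=big(l);print('lid z',np.median(P[...,2][l>0]),'px',q.min(0),q.max(0),cv2.approxPolyDP(q,4,True)[:,0].tolist())
W=cast(c,q,.05)[:,:2]*1000
k=(q[:,1]>2)
f=W[k]
# split edges: rotate by rough yaw
th=-.203
for _ in range(3):
    u=np.array([np.cos(th),np.sin(th)]);v=np.array([-u[1],u[0]])
    A=f@u;B=f@v
    fr=f[(A<A.min()+6)&(B>B.min()+12)&(B<B.max()-12)];s=cv2.fitLine(fr.astype(np.float32),cv2.DIST_HUBER,0,.01,.01).ravel();d=s[:2]*np.sign(s[1]);th=np.arctan2(-d[0],d[1])
    L=f[(B>B.max()-5)&(A>A.min()+12)];Rr=f[(B<B.min()+5)&(A>A.min()+12)]
sl=cv2.fitLine(L.astype(np.float32),cv2.DIST_HUBER,0,.01,.01).ravel();sr=cv2.fitLine(Rr.astype(np.float32),cv2.DIST_HUBER,0,.01,.01).ravel()
print('yaws',th,np.arctan(sl[1]/sl[0]),np.arctan(sr[1]/sr[0]))
bl,br=np.median(L@v),np.median(Rr@v);print('width',bl-br)
af=np.median(fr@u);mid=(bl+br)/2
print('edge mid',u*af+v*mid,'box origin',u*(af+63)+v*mid)
E
python3 m2.py
```

```text
handle [381 110] [392 170] ((499.05926513671875, -270.0787353515625), (87.76953887939453, 16.116703033447266), 4.81459379196167) 455.3 543.2
blade [384  98] [392 108] ((552.9892578125, -269.0560607910156), (13.89941692352295, 11.764829635620117), 5.34050989151001) 546.1 560.5
lid z 0.051996937266151455 px [124   0] [245 112] [[129, 0], [124, 87], [230, 112], [245, 10], [223, 0]]
yaws -0.19456561 -0.19902177 -0.19725049
width 141.21238206109575
edge mid [544.51006923  20.43636652] box origin [606.32136837   8.25592377]
```

```bash
python3 - <<'E'
from h import *
a=np.load('pics/w2.npz');c=(a['K'],a['t'],a['M']);p=a['p'].astype(int)
dark=p.max(2)<60
for r in (116,124,132,140,148,156,164):
    u=np.where(dark[r,370:405])[0]+370;print(r,u.min(),u.max(),(cast(c,[(u.min()+u.max())/2,r],.016)[0]*1000).round(1))
for r in (60,70,80,90,100):
    g=p[r,375:402]; u=np.where((g.max(1)-g.min(1)<40)&(g.min(1)>100))[0]+375;print(r,u,(cast(c,[u.mean(),r],.0095)[0]*1000).round(1))
print(p[52:60,388])
E
```

```text
116 381 392 [ 534.7 -267.    16. ]
124 381 391 [ 523.4 -267.3   16. ]
132 381 391 [ 511.9 -268.3   16. ]
140 381 391 [ 500.3 -269.3   16. ]
148 381 391 [ 488.6 -270.4   16. ]
156 381 391 [ 476.7 -271.4   16. ]
164 381 391 [ 464.7 -272.5   16. ]
60 [382 383 384 385 386 387 388 389 390 391 392 393] [ 611.2 -263.1    9.5]
70 [382 383 384 385 386 387 388 389 390 391 392 393] [ 598.1 -264.3    9.5]
80 [381 382 383 384 385 386 387 388 389 390 391 392 393] [ 584.7 -264.8    9.5]
90 [381 382 383 384 385 386 387 388 389 390 391 392 393] [ 571.2 -266.     9.5]
100 [381 382 383 384 385 386 387 388 389 390 391 392 393] [ 557.4 -267.2    9.5]
[[102 153 186]
 [104 153 187]
 [102 152 186]
 [198 213 221]
 [191 208 218]
 [193 210 219]
 [191 209 218]
 [189 207 215]]
```

```bash
python3 - <<'E'
from h import *
e=lambda y:R.from_euler('xyz',[np.pi,0,y]).as_matrix()
print(togo([.524,-.268,.06],e(0.075)),togo([.524,-.268,.0135],e(0.075)))
E
```

```text
(array([0.0709, 0.0995, 0.2435]), array([ 0.    ,  0.0002, -0.0429])) (array([0.0709, 0.0995, 0.29  ]), array([ 0.    ,  0.0002, -0.0429]))
```

```bash
python3 inch.py '[[0.071,0.0995,0.24,0,0,-0.043,0.06],[0.071,0.0995,0.24,0,0,-0.043,0.06],[0.071,0.0995,0.24,0,0,-0.043,0.06],[0.071,0.0995,0.24,0,0,-0.043,0.06],[0.071,0.0995,0.24,0,0,-0.043,0.06],[0.071,0.0995,0.24,0,0,-0.043,0.06]]' 45; python3 - <<'E'
from h import *
e=lambda y:R.from_euler('xyz',[np.pi,0,y]).as_matrix()
print(togo([.524,-.268,.0135],e(0.075)))
E
```

```text
time: 3.7
tcp_pos: [0.5228, -0.2688, 0.0619]
ee_rot: [-3.142, 0.004, 0.073]
wrist_force: [-0.6, 0.2, 0.4]
gripper_width: 0.0602
grasp_force: 0.0
(array([ 0.0014, -0.0007,  0.0484]), array([-0.0001,  0.0037, -0.0021]))
```

```bash
python3 inch.py '[[0,0,0.03,0,0,0,0.06],[0,0,0.048,0,0,0,0.06],[0,0,0.048,0,0,0,0.06],[0,0,0.048,0,0,0,0.06]]' ; python3 inch.py '[[0,0,0,0,0,0,0.01],[0,0,0,0,0,0,0.01],[0,0,0,0,0,0,0.01],[0,0,0,0,0,0,0.01],[0,0,0,0,0,0,0.01],[0,0,0,0,0,0,0.01]]' 45
```

```text
time: 4.2
tcp_pos: [0.5244, -0.2689, 0.0167]
ee_rot: [3.141, -0.001, 0.073]
wrist_force: [-0.3, 0.5, 0.4]
gripper_width: 0.0603
grasp_force: 0.0
time: 4.95
tcp_pos: [0.5237, -0.2688, 0.0156]
ee_rot: [3.142, 0.0, 0.073]
wrist_force: [-0.6, 1.1, 0.5]
gripper_width: 0.0153
grasp_force: 45.0
```

```bash
cat >> h.py <<'E'
BO=np.array([.6063,.0083]);BY=-.197;BU=np.array([np.cos(BY),np.sin(BY)]);BV=np.array([-BU[1],BU[0]])
def bp(x,y,z): return np.r_[BO+BU*x+BV*y,z]
def down(y): return R.from_euler('xyz',[np.pi,0,y]).as_matrix()
E
python3 - <<'E'
from h import *
print(togo(bp(-59-110,0,.15),down(BY)))
print(bp(-169,0,.15))
E
```

```text
(array([-1.62785e+02, -4.53110e+01, -1.21800e-01]), array([1.000e-04, 1.000e-04, 2.698e-01]))
[-1.65124932e+02  3.30863728e+01  1.50000000e-01]
```

```bash
sed -i 's/^def bp.*/def bp(x,y,z): return np.r_[BO+(BU*x+BV*y)\/1000,z]/' h.py
python3 - <<'E'
from h import *
print(togo(bp(-59-110,0,.15),down(BY)))
print(bp(-169,0,.15))
E
```

```text
(array([-0.0604, -0.3154, -0.1344]), array([1.000e-04, 1.000e-04, 2.698e-01]))
[0.44056877 0.04137807 0.15      ]
```

```bash
python3 inch.py '[[0,0,-0.05,0,0,0,0.01],[0,0,-0.1,0,0,0,0.01],[0,0,-0.134,0,0,0,0.01],[-0.01,-0.05,-0.134,0,0,0.05,0.01],[-0.02,-0.1,-0.134,0,0,0.1,0.01],[-0.03,-0.15,-0.134,0,0,0.15,0.01],[-0.04,-0.2,-0.134,0,0,0.2,0.01],[-0.05,-0.25,-0.134,0,0,0.25,0.01],[-0.06,-0.3,-0.134,0,0,0.27,0.01],[-0.06,-0.315,-0.134,0,0,0.27,0.01],[-0.06,-0.315,-0.134,0,0,0.27,0.01]]'; python3 - <<'E'
from h import *
c=cam('wrist');p,d=viewer.capture('wrist')
np.savez('pics/w3.npz',p=p,d=d,K=c[0],t=c[1],M=c[2])
p2,d2=viewer.capture('side');np.save('pics/side1d.npy',d2);cv2.imwrite('pics/side1.png',p2)
cv2.imwrite('pics/w3.png',np.hstack([cv2.resize(p[:300],(400,188)),cv2.resize(p2,(400,188))]))
print(togo(bp(-169,0,.0456),down(BY)))
E
```

```text
time: 6.32
tcp_pos: [0.4411, 0.0414, 0.1496]
ee_rot: [3.142, -0.0, -0.195]
wrist_force: [0.7, -0.8, -0.2]
gripper_width: 0.0156
grasp_force: 45.0
(array([-0.0011, -0.0016,  0.1039]), array([ 0.0005, -0.0001, -0.0017]))
```

View pics/w3.png

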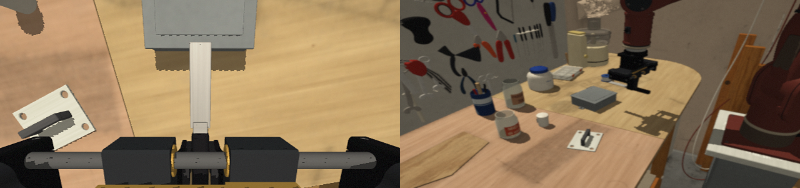

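The wrist view shows the blade held straight and pointing at the middle of the lid's front edge. I'll re-measure the box and the tip from this view.

```bash
python3 - <<'E'
from h import *
a=np.load('pics/w3.npz');c=(a['K'],a['t'],a['M']);P=cloud(c,a['d']);d=a['d'];p=a['p'].astype(int)
l=((P[...,2]>.043)&(P[...,2]<.06)&(d>0)).astype(np.uint8);l[150:]=0;l[:,:180]=0
q=np.argwhere(l)
rows={}
L=[];Rr=[]
for r in range(8,60,4):
    u=np.where(l[r])[0]
    if len(u): L.append((u.min()-.5,r));Rr.append((u.max()+.5,r))
W=lambda x:(cast(c,x,.05)[:,:2]-BO)@np.c_[BU,BV]*1000
print('L',W(L).round(1)[::3].tolist());print('R',W(Rr).round(1)[::3].tolist())
F=[(u,np.where(l[:,u])[0].max()+.5) for u in list(range(245,300,8))+list(range(345,400,8)) if l[:,u].any()]
print('F',W(F).round(1).tolist())
b=((P[...,2]>.125)&(P[...,2]<.165)&(d>0)).astype(np.uint8);b[170:]=0;b[:,:280]=0;b[:,380:]=0
v,u=np.where(b);print('blade rows',v.min(),'z',np.median(P[...,2][b>0]))
for r in (v.min()+2,80,100,140):
    uu=u[v==r];
    if len(uu): print(r,uu.min(),uu.max(),((cast(c,[(uu.min()+uu.max())/2,r],.1435)[0,:2]-BO)@np.c_[BU,BV]*1000).round(1))
E
```

```text
L [[-13.5, 70.5], [-21.8, 71.2], [-30.2, 71.0], [-38.7, 70.9], [-47.4, 70.7]]
R [[-13.3, -71.2], [-21.5, -71.0], [-29.9, -70.9], [-38.5, -70.7], [-47.2, -70.6]]
F [[-63.4, 59.3], [-63.4, 52.8], [-63.4, 46.3], [-63.4, 39.8], [-63.4, 33.3], [-63.4, 26.8], [-63.4, 20.4], [-63.3, -21.9], [-63.3, -28.4], [-63.2, -34.8], [-63.2, -41.3], [-63.2, -47.8], [-63.2, -54.3], [-63.2, -60.8]]
blade rows 67 z 0.14457917443340476
69 302 337 [-73.9  -1.3]
80 303 337 [-79.1  -1.6]
100 303 336 [-88.8  -1.3]
140 303 336 [-109.2   -1.4]
```

```bash
python3 inch.py '[[0,-0.0015,0.04,0,0,0,0.01],[0,-0.0015,0.08,0,0,0,0.01],[0,-0.0015,0.104,0,0,0,0.01],[0,-0.0015,0.104,0,0,0,0.01],[0,-0.0015,0.104,0,0,0,0.01]]'; python3 - <<'E'
from h import *
t,M,s=tool();print(((t[:2]-BO)@np.c_[BU,BV]*1000).round(1),t[2],s['ee_rot'])
E
```

```text
time: 7.05
tcp_pos: [0.4422, 0.0417, 0.0465]
ee_rot: [3.142, -0.001, -0.199]
wrist_force: [-0.4, 0.3, 0.4]
gripper_width: 0.0153
grasp_force: 45.0
[-167.5    0.6] 0.04646217184585288 [ 3.14158766e+00 -1.01108442e-03 -1.98778499e-01]
```

```bash
python3 inch.py '[[0.012,0,0,0,0,0,0.01],[0.024,0,0,0,0,0,0.01],[0.036,0,0,0,0,0,0.01],[0.036,0,0,0,0,0,0.01],[0.036,0,-0.008,0,0,0,0.01],[0.037,0,-0.018,0,0,0,0.01]]'; python3 - <<'E'
from h import *
t,M,s=tool();print(((t[:2]-BO)@np.c_[BU,BV]*1000).round(1),t[2],s['ee_rot'])
p,d=viewer.capture('wrist');q,_=viewer.capture('scene');cv2.imwrite('pics/w4.png',np.hstack([cv2.resize(p[:250],(400,156)),cv2.resize(q[120:276,180:430],(400,250))[:156]*0+cv2.resize(q[150:250,250:450],(400,156))]))
E
```

```text
time: 7.8
tcp_pos: [0.4769, 0.0352, 0.064]
ee_rot: [3.141, 0.001, -0.197]
wrist_force: [-1.6, -0.3, -1.4]
gripper_width: 0.0157
grasp_force: 45.0
[-132.1    1.1] 0.06395102510702222 [ 3.14122263e+00  1.05246384e-03 -1.97218855e-01]
```

View pics/w4.png

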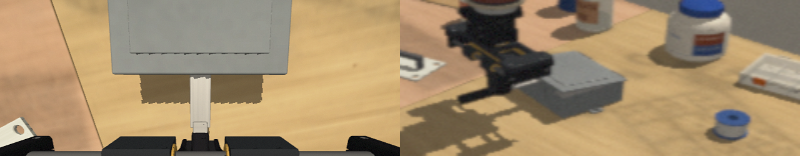

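The blade is under the lid's front edge near the middle, and the lid has started to lift. I'll continue along the arc.

```bash
python3 inch.py '[[0.0025,0,-0.013,0,0,0,0.01],[0.007,0,-0.026,0,0,0,0.01],[0.013,0,-0.039,0,0,0,0.01],[0.021,0,-0.05,0,0,0,0.01],[0.031,0,-0.061,0,0,0,0.01],[0.042,0,-0.07,0,0,0,0.01],[0.054,0,-0.077,0,0,0,0.01],[0.067,0,-0.082,0,0,0,0.01]]'; python3 - <<'E'
from h import *
c=cam('scene');p,d=viewer.capture('scene');P=cloud(c,d)
t,M,s=tool();print(((t[:2]-BO)@np.c_[BU,BV]*1000).round(1),t[2],s['ee_rot'])
cv2.imwrite('pics/s5.png',cv2.resize(p[110:250,250:450],None,fx=3,fy=3))
E
```

```text
time: 8.9
tcp_pos: [0.5443, 0.022, 0.1459]
ee_rot: [3.141, -0.0, -0.197]
wrist_force: [-0.3, 0.1, -0.9]
gripper_width: 0.0158
grasp_force: 45.0
[-61.8   1.3] 0.14652004707726218 [ 3.14147727e+00 -2.13416405e-03 -1.97297450e-01]
```

View pics/s5.png

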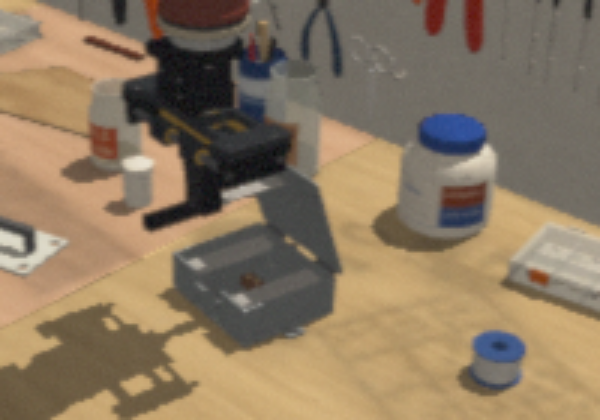

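The lid stands at about 1.26 rad on the blade tip, and the box interior with its rails is visible.

```bash
python3 inch.py '[[0.0135,0,-0.004,0,0,0,0.01],[0.027,0,-0.005,0,0,0,0.01],[0.041,0,-0.005,0,0,0,0.01],[0.055,0,-0.003,0,0,0,0.01],[0.064,0,0,0,0,0,0.01],[0.064,0,0,0,0,0,0.01],[0.03,0,-0.01,0,0,0,0.01],[0,0,-0.02,0,0,0,0.01]]'; python3 - <<'E'
from h import *
c=cam('scene');p,d=viewer.capture('scene');P=cloud(c,d).reshape(-1,3)
q=np.c_[(P[:,:2]-BO)@np.c_[BU,BV]*1000,P[:,2]*1000]
k=(q[:,0]>50)&(q[:,0]<150)&(abs(q[:,1])<60)&(q[:,2]>60)&(q[:,2]<170);k=q[k]
f=cv2.fitLine(k[:,[0,2]].astype(np.float32),cv2.DIST_HUBER,0,.01,.01).ravel();print(len(k),f,np.arctan2(abs(f[1]),-f[0]*np.sign(f[1])))
print(togo([.524,-.22,.16],down(.075)))
E
```

```text
time: 9.95
tcp_pos: [0.5419, 0.0221, 0.1653]
ee_rot: [3.141, 0.001, -0.198]
wrist_force: [0.0, -0.2, 0.8]
gripper_width: 0.0154
grasp_force: 45.0
922 [  0.5058997   0.8625923  98.84212   108.13238  ] 2.101221
(array([0.0324, 0.2409, 0.006 ]), array([-0.0012,  0.0022, -0.2727]))
```

The lid rests at its stop, 2.10 rad. Now I'll lay the pry back down near its old place.

```bash
python3 inch.py '[[0,0.05,0,0,0,-0.05,0.01],[0.005,0.1,0,0,0,-0.1,0.01],[0.01,0.15,0,0,0,-0.15,0.01],[0.02,0.2,0,0,0,-0.22,0.01],[0.03,0.241,0,0,0,-0.272,0.01],[0.03,0.241,0.05,0,0,-0.272,0.01],[0.03,0.241,0.1,0,0,-0.272,0.01],[0.03,0.241,0.13,0,0,-0.272,0.01],[0.03,0.241,0.13,0,0,-0.272,0.01],[0.03,0.241,0.13,0,0,-0.272,0.01]]'; python3 - <<'E'
from h import *
print(tool()[0],togo([.52,-.225,.0156],down(.075)))
E
```

```text
time: 11.25
tcp_pos: [0.5262, -0.2204, 0.037]
ee_rot: [3.141, -0.001, 0.075]
wrist_force: [0.1, -0.5, -0.0]
gripper_width: 0.0153
grasp_force: 45.0
[ 0.52616259 -0.22040507  0.03695803] (array([-0.0065,  0.0041,  0.0214]), array([ 0.0005, -0.0014, -0.0003]))
```

```bash
python3 inch.py '[[0,0,0.008,0,0,0,0.01],[0,0,0.014,0,0,0,0.01],[0,0,0.019,0,0,0,0.01],[0,0,0.021,0,0,0,0.01],[0,0,0.021,0,0,0,0.01]]'
```

```text
time: 11.88
tcp_pos: [0.5254, -0.2199, 0.0155]
ee_rot: [-3.14, 0.0, 0.075]
wrist_force: [-6.0, 4.3, 14.8]
gripper_width: 0.0155
grasp_force: 45.0
```

```bash
python3 inch.py '[[0,0,-0.001,0,0,0,0.05],[0,0,-0.001,0,0,0,0.05],[0,0,-0.001,0,0,0,0.05],[0,0,-0.001,0,0,0,0.05],[0,0,-0.03,0,0,0,0.05],[0,0,-0.09,0,0,0,0.05],[0,0,-0.15,0,0,0,0.05],[0,0,-0.2,0,0,0,0.05],[0,0,-0.2,0,0,0,0.05]]'; python3 - <<'E'
from h import *
p,d=viewer.capture('scene');cv2.imwrite('pics/s6.png',cv2.resize(p[130:290,220:440],None,fx=2.5,fy=2.5))
for y in (np.radians(14.4)+np.pi/2,):
  print(togo([.4862,.2815,.20],down(y)))
E
```

```text
time: 13.0
tcp_pos: [0.5273, -0.2211, 0.2184]
ee_rot: [3.14, -0.007, 0.075]
wrist_force: [-0.2, 0.5, -1.3]
gripper_width: 0.0496
grasp_force: 0.0
(array([-0.0025, -0.5034,  0.0158]), array([ 0.0031, -0.0022, -1.7471]))
```

View pics/s6.png

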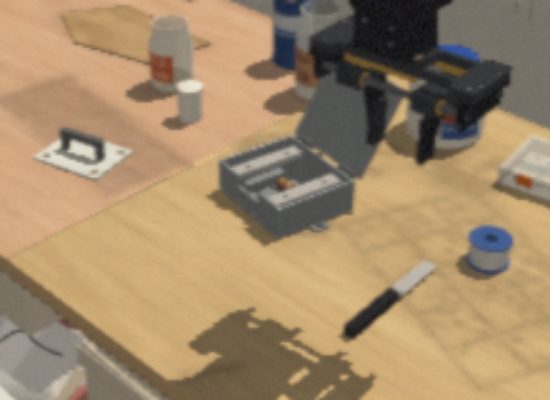

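The lid is fully open, the pry lies flat on the worktop at about (390,300) in the crop, and the spool and pot stand where they were. Next is the plate.

```bash
python3 inch.py '[[0,-0.05,0,0,0,-0.17,0.05],[0,-0.1,0,0,0,-0.34,0.05],[0,-0.15,0,0,0,-0.51,0.05],[0,-0.2,0,0,0,-0.68,0.05],[0,-0.25,0,0,0,-0.85,0.05],[0,-0.3,0,0,0,-1.02,0.05],[0,-0.35,0,0,0,-1.19,0.05],[0,-0.4,0,0,0,-1.36,0.05],[0,-0.45,0.01,0,0,-1.53,0.05],[0,-0.49,0.015,0,0,-1.7,0.05],[-0.002,-0.503,0.016,0,0,-1.747,0.05],[-0.002,-0.503,0.1,0,0,-1.747,0.05],[-0.002,-0.503,0.13,0,0,-1.747,0.05],[-0.002,-0.503,0.13,0,0,-1.747,0.05],[-0.002,-0.503,0.13,0,0,-1.747,0.05]]'; python3 - <<'E'
from h import *
print(togo([.4862,.2815,.0225],down(np.radians(14.4)+np.pi/2)))
E
```

```text
time: 14.92
tcp_pos: [0.4868, 0.2812, 0.086]
ee_rot: [3.14, -0.0, 1.82]
wrist_force: [0.7, -0.2, 1.2]
gripper_width: 0.0503
grasp_force: 0.0
(array([ 0.0005, -0.0006,  0.0635]), array([ 0.0011, -0.0002, -0.0018]))
```

```bash
python3 inch.py '[[0.0005,-0.0006,0.03,0,0,0,0.05],[0.0005,-0.0006,0.055,0,0,0,0.05],[0.0005,-0.0006,0.063,0,0,0,0.05],[0.0005,-0.0006,0.063,0,0,0,0.05],[0.0005,-0.0006,0.063,0,0,0,0.05]]' ; python3 inch.py '[[0,0,0,0,0,0,0.005],[0,0,0,0,0,0,0.005],[0,0,0,0,0,0,0.005],[0,0,0,0,0,0,0.005],[0,0,0,0,0,0,0.005],[0,0,0,0,0,0,0.005]]' 45; python3 - <<'E'
from h import *
print(tool()[0],tool()[2]['ee_rot'])
E
```

```text
time: 15.55
tcp_pos: [0.4862, 0.2823, 0.0232]
ee_rot: [3.139, -0.001, 1.822]
wrist_force: [-0.0, -0.1, 0.2]
gripper_width: 0.05
grasp_force: 0.0
time: 16.3
tcp_pos: [0.4853, 0.2818, 0.0216]
ee_rot: [3.141, 0.0, 1.822]
wrist_force: [0.1, 0.5, 0.2]
gripper_width: 0.0115
grasp_force: 45.0
[0.48532359 0.28175321 0.02157085] [3.14142922e+00 2.72036385e-05 1.82174228e+00]
```

```bash
python3 inch.py '[[0,0,-0.02,0,0,0,0.005],[0,0,-0.07,0,0,0,0.005],[0,0,-0.12,0,0,0,0.005],[0,0,-0.128,0,0,0,0.005],[0,0,-0.128,0,0,0,0.005]]' ; python3 - <<'E'
from h import *
print(togo(bp(0,0,.15),down(np.pi/2+BY)))
E
```

```text
time: 16.92
tcp_pos: [0.4849, 0.2817, 0.1492]
ee_rot: [-3.141, -0.0, 1.822]
wrist_force: [-0.9, -0.4, -2.1]
gripper_width: 0.0117
grasp_force: 45.0
(array([-0.295 ,  0.0496, -0.0009]), array([-2.000e-04, -2.000e-04,  4.482e-01]))
```

```bash
python3 inch.py '[[-0.015,0.003,0,0,0,0.03,0.005],[-0.045,0.008,0,0,0,0.08,0.005],[-0.08,0.014,0,0,0,0.13,0.005],[-0.115,0.02,0,0,0,0.18,0.005],[-0.15,0.026,0,0,0,0.24,0.005],[-0.185,0.032,0,0,0,0.29,0.005],[-0.22,0.038,0,0,0,0.34,0.005],[-0.25,0.043,0,0,0,0.39,0.005],[-0.275,0.047,0,0,0,0.43,0.005],[-0.29,0.049,0,0,0,0.448,0.005],[-0.295,0.05,0,0,0,0.448,0.005],[-0.295,0.05,0,0,0,0.448,0.005],[-0.295,0.05,0,0,0,0.448,0.005]]' ; python3 - <<'E'
from h import *
for n in('wrist','scene','side'):
    c=cam(n);p,d=viewer.capture(n);np.savez(f'pics/f_{n}.npz',p=p,d=d,K=c[0],t=c[1],M=c[2])
    if n=='wrist':w=p
    else: 
        u=proj(c,bp(0,0,.09))[0].astype(int);print(n,u);w=np.vstack([w[:240] if n=='scene' else w,cv2.resize(p[max(0,u[1]-60):u[1]+60,max(0,u[0]-106):u[0]+107],(640,360))]) if n=='scene' else w
cv2.imwrite('pics/f1.png',w)
print(tool()[0],togo(bp(0,0,.072),down(np.pi/2+BY)))
E
```

```text
time: 18.55
tcp_pos: [0.6067, 0.0097, 0.1495]
ee_rot: [-3.141, -0.001, 1.376]
wrist_force: [-0.3, 0.1, -1.1]
gripper_width: 0.0113
grasp_force: 45.0
scene [334 185]
side [310 184]
[0.60678146 0.00928563 0.14957692] (array([-0.0011, -0.0003,  0.0776]), array([-0.0001, -0.0003,  0.0013]))
```

View pics/f1.png

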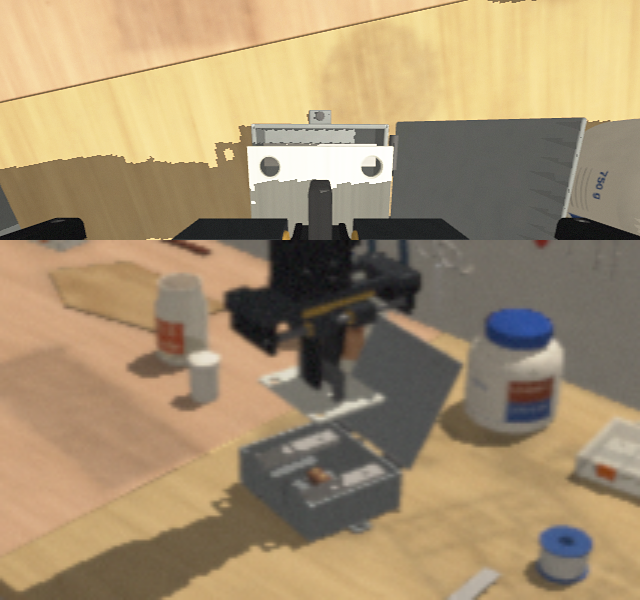

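The wrist view shows the plate held level, with two holes at (270,166) and (371,166), above the open box. In the scene view it hangs clear of the lid. I'll measure its offset.

```bash
cat > m3.py <<'E'
from h import *
import sys
def holes(f,ztop,y0=140,y1=200):
    a=np.load(f);c=(a['K'],a['t'],a['M']);p=a['p'].astype(int);P=cloud(c,a['d'])
    m=((P[...,2]>ztop-.008)&(P[...,2]<ztop+.008)).astype(np.uint8); m[:,:230]=0;m[:,410:]=0;m[:y0]=0;m[y1:]=0
    print('z plate',np.median(P[...,2][m>0]))
    cs,h=cv2.findContours(m,cv2.RETR_CCOMP,cv2.CHAIN_APPROX_NONE)
    for k,q in enumerate(cs):
        if h[0,k,3]>=0 and cv2.contourArea(q)>80:
            W=(cast(c,q[:,0],ztop)[:,:2]-BO)@np.c_[BU,BV]*1000
            print('hole',cv2.contourArea(q),q[:,0].mean(0).round(1),np.array(cv2.minEnclosingCircle(W.astype(np.float32))[0]).round(1),W.mean(0).round(1))
    # plate +y edge
    E=[]
    for u in range(262,380,10):
        v=np.where(m[:,u])[0]
        if len(v):E.append(((cast(c,[u,v.min()-.5],ztop)[0,:2]-BO)@np.c_[BU,BV]*1000).round(1).tolist())
    print('edge+y',E[::3])
    for r in (155,165,175,185):
        u=np.where(m[r])[0]
        if len(u):print('sides',[((cast(c,[x,r],ztop)[0,:2]-BO)@np.c_[BU,BV]*1000).round(1).tolist() for x in (u.min()-.5,u.max()+.5)])
if __name__=='__main__': holes(sys.argv[1],float(sys.argv[2]))
E
python3 m3.py pics/f_wrist.npz .132
```

```text
z plate 0.13282665420278017
hole 317.0 [369.7 166. ] [29.7 43.1] [29.5 43.2]
hole 323.5 [268.8 166.2] [-29.6  43. ] [-29.7  42.9]
edge+y [[-33.2, 54.9], [-15.8, 54.9], [1.5, 55.0], [18.8, 55.0]]
sides [[-42.5, 49.4], [42.0, 49.6]]
sides [[-42.2, 43.6], [42.3, 43.8]]
sides [[-42.0, 37.7], [42.1, 37.9]]
sides [[-42.3, 31.7], [42.5, 31.9]]
```

```bash
python3 inch.py '[[-0.001,0,0.015,0,0,0,0.005],[-0.001,0,0.035,0,0,0,0.005],[-0.001,0,0.055,0,0,0,0.005],[-0.001,0,0.068,0,0,0,0.005],[-0.001,0,0.075,0,0,0,0.005],[-0.001,0,0.0778,0,0,0,0.005],[-0.001,0,0.0778,0,0,0,0.005],[-0.001,0,0.0778,0,0,0,0.005],[-0.001,0,0.0778,0,0,0,0.005],[-0.001,0,0.0778,0,0,0,0.005]]' ; cat > fin.py <<'E'
from h import *
t,M,s=tool();print(s['time'],t,s['ee_rot'],s['wrist_force'])
c=cam('wrist');p,d=viewer.capture('wrist');np.savez('pics/g.npz',p=p,d=d,K=c[0],t=c[1],M=c[2])
import m3;m3.holes('pics/g.npz',t[2]-.0216+.004)
print(togo(bp(0,0,.072),down(np.pi/2+BY)))
q,_=viewer.capture('scene');cv2.imwrite('pics/g.png',np.vstack([p[:240],cv2.resize(q[125:245,228:441],(640,360))]))
E
python3 fin.py
```

```text
time: 19.95
tcp_pos: [0.6068, 0.0075, 0.072]
ee_rot: [3.141, -0.0, 1.374]
wrist_force: [-0.1, -0.5, -2.3]
gripper_width: 0.0114
grasp_force: 45.0
19.95 [0.60684263 0.00745852 0.07200019] [ 3.14124855e+00 -1.76693379e-04  1.37381169e+00] [-0.05070517 -0.49558414 -2.25628462]
z plate 0.05531172598359638
hole 318.0 [369.6 166. ] [30.4 40.9] [30.2 40.9]
hole 322.5 [268.8 166.2] [-29.   40.9] [-29.1  40.8]
edge+y [[-32.5, 52.8], [-15.2, 52.8], [2.2, 52.8], [19.5, 52.8]]
sides [[-41.8, 47.3], [53.1, 47.4]]
sides [[-41.6, 41.5], [53.6, 41.6]]
sides [[-41.3, 35.6], [54.0, 35.6]]
sides [[-41.7, 29.6], [54.5, 29.6]]
(array([ 0.0008, -0.0006, -0.0001]), array([ 0.0001, -0.0001, -0.    ]))
```

View pics/g.png

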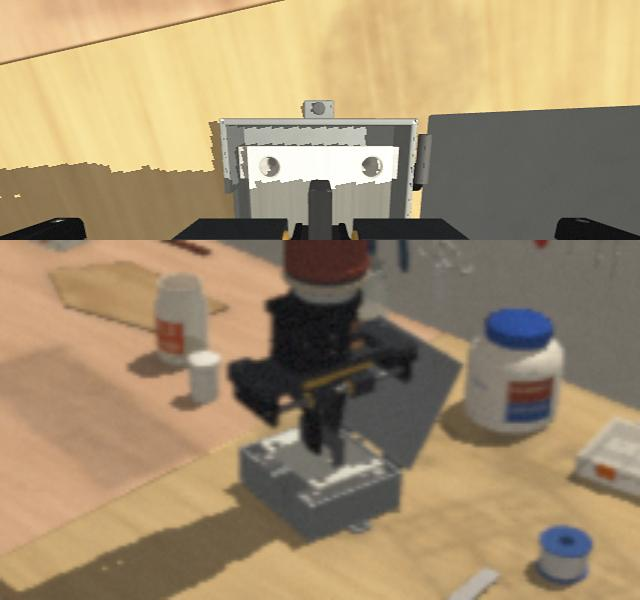

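Holes show at (270,166) and (371,166), the plate hangs inside the box rim, and the gripper is clear of the lid. The plate is about 1 mm off in y and 0.6 mm in x, so I'll check against the rim in the same image and correct.

```bash
python3 inch.py '[[0.001,-0.0006,0,0,0,0,0.005],[0.001,-0.0006,0,0,0,0,0.005],[0.001,-0.0006,0,0,0,0,0.005],[0.001,-0.0006,0,0,0,0,0.005],[0.001,-0.0006,0,0,0,0,0.005],[0.001,-0.0006,0,0,0,0,0.005]]'; python3 fin.py; python3 - <<'E'
from h import *
a=np.load('pics/g.npz');c=(a['K'],a['t'],a['M']);P=cloud(c,a['d'])
m=(abs(P[...,2]-.046)<.006)&(a['d']>0)
f=lambda uv:((cast(c,uv,.046)[0,:2]-BO)@np.c_[BU,BV]*1000).round(1)
for r in (130,140,150):
    u=np.where(m[r,200:440])[0]+200;print(r,u.min(),u.max(),f([u.min()-.5,r]),f([u.max()+.5,r]))
for x in (250,280,360,390):
    v=np.where(m[105:200,x])[0]+105;print(x,v.min(),f([x,v.min()-.5]))
E
```

```text
time: 20.8
tcp_pos: [0.6063, 0.0085, 0.0718]
ee_rot: [3.142, 0.0, 1.374]
wrist_force: [0.1, 0.2, -1.9]
gripper_width: 0.0113
grasp_force: 45.0
20.8 [0.60633611 0.00846612 0.0717544 ] [3.14157119e+00 4.43362908e-05 1.37371233e+00] [ 0.08066392  0.17520168 -1.92670141]
z plate 0.05506528822293208
hole 318.0 [369.6 166. ] [29.7 41.8] [29.5 41.8]
hole 322.5 [268.8 166.2] [-29.7  41.8] [-29.8  41.7]
edge+y [[-33.2, 53.7], [-15.9, 53.7], [1.4, 53.7], [18.8, 53.7]]
sides [[-42.5, 48.3], [41.9, 48.3]]
sides [[-42.3, 42.4], [42.3, 42.5]]
sides [[-42.7, 36.5], [53.3, 36.5]]
sides [[-53.8, 30.5], [53.7, 30.5]]
(array([-0.0002,  0.    , -0.0002]), array([-0.    ,  0.0001, -0.    ]))
130 221 435 [-59.2  62.4] [69.3 62.4]
140 222 434 [-59.1  56.5] [69.3 56.5]
150 222 432 [-59.6  50.5] [68.7 50.6]
250 120 [-41.2  68.4]
280 120 [-23.4  68.4]
360 120 [24.  68.4]
390 120 [41.8 68.4]
```

```bash
python3 -c "
from rig import env, viewer, probe_bus, sign_off
s=probe_bus.get_state();print(max(map(abs,s['joint_velocities'])));print(sign_off())"
```

```text
0.002036673143727881
the job is handed in; nothing more can be done
None
```

The job is handed in after about 21 s: the lid is open at its stop (2.10 rad), the pry blade is back on the worktop, and the plate is held level about 1 cm above the rails with its holes within about 0.5 mm of centre over the threaded holes.

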